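Seat the carved thimble on the display carousel and hold it facing front

TASK

Seat the carved thimble on the square plinth flat in the empty square pocket of the display carousel and let go of it; then turn the carousel until that pocket stands right at the fixed steel pointer on the carousel's base. Finish while still gripping the carousel's upright steel post, so that the carousel is held still there; leave the other things on the shelf where they stand.

Things in the scene. Friction and masses are not known exactly. Their poses are not given: they have to be found in the camera images.
- square_stand: loose carved ivory-coloured resin thimble (22 mm across, 26 mm tall, tapering) fixed on a dark wooden square plinth 40 x 40 x 24 mm; 50 mm tall in all, about 0.06 kg. Origin: centre of the underside; z up, x and y along the plinth's sides. Of three loose thimble stands the only one with a square foot. It starts on the glass shelf, whose top is 8 mm above the work surface.
- pocket (a point): centre of the floor of the empty square pocket on the carousel's disc, 75 mm from its axis. Four wooden strips 7 mm high frame it, 43 x 43 mm inside, 55 x 55 mm outside; its floor is the flat disc top (44 mm above the work surface). x and y run along the frame's sides, z up; -x points away from the disc's axis. The plinth may sit in any of its four quarter turns.
- handle: upright round steel post on the disc opposite the pocket, 85 mm from the axis: 16 mm diameter, 65 mm tall; a flat collar 26 mm across and 3 mm high rings its foot. It spins freely about its own axis, like a crank grip. Origin: centre of its foot, on the disc top, 44 mm above the work surface.
- turntable (a joint): angle of the carousel's wooden disc, rad, counter-clockwise from above; 0 = the pocket stands at the pointer, the post opposite. Light friction (about 0.12 N m), stays where left; starts at 0.8 to 2.2, stops at -3.1 and 3.1. Disc 250 mm diameter, top 44 mm above the work surface. A quarter turn either side of the pocket, 75 mm out, it carries a fixed thimble 32 mm high over the disc top.
- hub (a point): point on the carousel's vertical turning axis, at the height of the disc top; belongs to the fixed base, and so does its yaw (its -x axis points to the pointer).
- pointer (a point): top of the fixed pointer: a steel pin with a ball top, 41 mm tall, on the carousel base just outside the disc, 141.5 mm from the axis. It marks the front.
- steel_stand: loose worn steel thimble on a round wooden foot 34 mm across, 40 mm tall in all; leave it. Origin: centre of the underside.
- glass_stand: loose cobalt glass thimble on a round wooden foot 34 mm across, 40 mm tall in all; leave it. Origin: centre of the underside.
- bell: bronze bell paperweight with a rounded handle, 64 mm across, 80 mm tall; leave it. Origin: centre of the underside.
- spool: thread spool, 34 mm across, 44 mm tall; leave it. Origin: centre of the underside.
- button_jar: closed jar, 52 mm across, 75 mm tall; leave it. Origin: centre of the underside.
- lever_lift: fixed small display lift with a chrome lever, base 90 x 60 mm, about 70 mm tall; not needed. Origin: centre of the underside.

How it is judged:
By the outcome, as a careful person would: the job done as asked, in the order asked, and still so for the second after the job is handed in, while the arm keeps its last pose, push and grip.
It also fails if it takes over 53 s, if anything falls off the work surface, if the arm or the gripper's body presses on something with over 40 N, if the wrist force passes 120 N, or if a joint passes its speed limit or range.

ROBOT

A 6-joint arm with a two-finger parallel gripper is mounted at the origin on the work surface. World frame = base frame: x ahead of the robot, y to its left, z up, the work surface at z = 0. Lengths are in m, angles in rad, forces in N, time in s.
With the tool pointing down it reaches from about 0.375 to 0.9 m from the base axis. Payload 3.1 kg.
Tool frame: the origin (TCP) lies at the very end of the fingers, on their centre line; the grasp point (between the pads) lies 19 mm behind it (robot.hold_point_z is the z of the grasp point in the tool frame, in m); z points along the fingers, y is the direction in which the jaws open and shut (so a half turn about z gives the same grasp; the last joint's range is limited). The gripper opens to 87 mm and grips with 3 to 60 N. Pads are 19 mm wide; open, the fingers measure 117 mm over their backs; the gripper's body (75 mm by 190 mm) begins 51 mm behind the grasp point.
Start: joints at [-1.317, 0.527, 1.433, -0, 1.181, -0.178], TCP at [0.262, -0.567, 0.223] pointing down, gripper open.
Joint ranges: [-3.08, 3.08], [-0.75, 2.2], [0.22, 2.44], [-1.43, 4.57], [0, 2.65], [-2.85, 2.85]. Speed limits (rad/s): [2.79, 2.79, 3.14, 3.14, 3.14, 3.14].

INTERFACE

Orientations are given as a unit quaternion [x, y, z, w].
In Python, from rig import robot, viewer, spotter gives the robot as it stands.
- The arm moves only by the shell command python3 -m crank 'ROWS' [FORCE]. ROWS is text: rows parted by semicolons, each of 7 numbers parted by spaces: the turn, a rotation vector about the tool's x, y, z in units of 5 degrees (1.0 is 5 degrees), then the shift along the tool's x, y, z in units of 40 mm (1.0 is 40 mm), then the gripper's target within -1 to 1 (shut at 1, half-way at 0, fully open at -1). A call has 1 to 5 rows; each row shifts and turns the pose as measured when the row begins, along the tool's axes as they then stand; what a row does not reach is not made up. A row lasts 1/8 s, in which the tool goes at most 62.5 mm and 10.7 degrees, less where a joint would pass 70% of its speed; a pose out of reach is approached as far as the arm can. A call is refused whole if a number of a shift passes 1 or a number of a turn 1, either way. A call with a gripper value outside its range is refused whole. The fingers move at their own pace and stop on an object; FORCE is the grip in N (left out, the last holds). Time passes only in rows, so rows that do not move let the fingers close. It gives the time, the measured TCP pose, the force and the opening at its end, in the units of the state.
- robot.get_obs(): the state, without advancing time (a new reading comes with each control period).
- viewer.camera(name): name is "scene" or "top"; returns a dict with "img" (384x512x3 uint8, red, green, blue), "camera_matrix" (3x3 intrinsics, pixels), "xyz" and "attitude" of the camera in the world. Camera axes: x right, y down, z forward; pixel columns grow to the right and rows downward; lengths in m; the calibration is good to about 2 mm. A picture is of the moment at which its call begins. There is no depth.
- robot.hand_in(): hands the job in, once; it reports no verdict.
Trained networks look in a picture, given as the dict that the camera call returned (one of the last four; its "shot" number tells which), for a name from the list of things; names that differ only in an ending like _2 or _b are one class to them, and where a whole thing is asked for, a point or a joint stands for the part that bears it (a point fixed in the world has none). Each returns a list of dicts, best first, with "score" (0 to 1); they miss things now and then, are a little off and sometimes report something else, mostly with a low value. They report only what shows in the picture. A call takes as long as a camera call.
- spotter.boxes_of(name, picture): "at" ([x, y, z] in m, in the coordinates of the camera as it stood for that picture, good to about 4 mm: the middle of the surface that is visible of it).
The state is a dict: "time": time; "q": joint angles; "joint_velocities": joint speeds; "joint_torque": joint torques, N m; "position": TCP position; "tool_rot": TCP orientation; "ft_force": force on the tool from outside, world axes, zero at the start; "moment": the same for the moment, N m; "grip_width": finger opening in m.
Only numpy, scipy, OpenCV 4.12 (cv2) and the standard library are available. Lean on these libraries where they do the work, as an engineer would, in place of code of your own. Each camera call takes 0.05 s, during which the arm holds its last target.

## Working session

There is one attempt and no reset: what is moved stays moved. The work goes in short steps, Python scripts to look and compute and a shell command to move; the robot and the scene stay as the last step left them, time stands still between calls to the robot, and variables do not carry over. Pictures are saved under pics/ and viewed, and the job is handed in when it is done.

```bash
mkdir -p pics; ls
cat > h.py <<'E'
import numpy as np, cv2
from scipy.spatial.transform import Rotation as R
from rig import robot, viewer, spotter
def w(p,at):
    a=np.array(p["attitude"],float)
    M=R.from_quat(a).as_matrix() if a.size==4 else a.reshape(3,3)
    return np.array(p["xyz"])+M@np.array(at)
def proj(p,X):
    a=np.array(p["attitude"],float)
    M=R.from_quat(a).as_matrix() if a.size==4 else a.reshape(3,3)
    c=M.T@(np.array(X)-np.array(p["xyz"])); k=np.array(p["camera_matrix"])@c
    return k[:2]/k[2]
def ray(p,uv,z):
    a=np.array(p["attitude"],float)
    M=R.from_quat(a).as_matrix() if a.size==4 else a.reshape(3,3)
    d=M@np.linalg.inv(np.array(p["camera_matrix"]))@np.array([uv[0],uv[1],1.])
    o=np.array(p["xyz"]); return o+d*(z-o[2])/d[2]
def save(p,n,s=1.5):
    im=cv2.cvtColor(p["img"],cv2.COLOR_RGB2BGR); cv2.imwrite("pics/"+n,cv2.resize(im,None,fx=s,fy=s,interpolation=cv2.INTER_CUBIC))
E
python3 - <<'E'
from h import *
np.set_printoptions(precision=4,suppress=True)
for c in("top","scene"):
    p=viewer.camera(c); save(p,c+"0.png"); print(c,p["xyz"],p["attitude"],p["camera_matrix"])
    for n in "square_stand pocket handle turntable hub pointer steel_stand glass_stand bell spool button_jar lever_lift".split():
        try: print(n,[(np.round(w(p,d["at"]),4),round(d["score"],2)) for d in spotter.boxes_of(n,p)[:3]])
        except Exception as e: print(n,e)
print(robot.get_obs())
E
```

```text
pics
top [0.5089 0.047  1.1073] [ 0.7105 -0.7034  0.007  -0.0191] [[398.3109   0.     257.3594]
 [  0.     398.3109 190.7911]
 [  0.       0.       1.    ]]
square_stand [(array([ 0.5788, -0.1898,  0.0282]), 0.56)]
pocket []
handle [(array([0.5533, 0.2027, 0.1106]), 0.37)]
turntable [(array([0.5367, 0.1221, 0.0402]), 0.58)]
hub [(array([0.5382, 0.1236, 0.0419]), 0.78)]
pointer [(array([0.5384, 0.1234, 0.0441]), 0.75)]
steel_stand []
glass_stand [(array([ 0.4345, -0.1866,  0.0206]), 0.66)]
bell [(array([ 0.7153, -0.2826,  0.0325]), 0.92)]
spool [(array([ 0.4022, -0.0723,  0.0537]), 0.72)]
button_jar [(array([ 0.7322, -0.1059,  0.0893]), 0.64)]
lever_lift [(array([0.5177, 0.4246, 0.0191]), 0.68)]
scene [ 1.2343 -0.5944  0.6943] [ 0.8164  0.3404 -0.1882 -0.4269] [[376.4001   0.     253.3496]
 [  0.     376.4001 197.8041]
 [  0.       0.       1.    ]]
square_stand [(array([ 0.5872, -0.1933,  0.0303]), 0.66)]
pocket []
handle []
turntable [(array([0.5574, 0.1058, 0.0418]), 0.76)]
hub [(array([0.554 , 0.1049, 0.046 ]), 0.98)]
pointer [(array([0.5619, 0.1126, 0.0446]), 0.66), (array([ 0.40
[... 175 characters left out ...]
,  0.0326]), 0.64)]
spool [(array([ 0.4071, -0.0792,  0.0406]), 0.43)]
button_jar [(array([ 0.7504, -0.117 ,  0.056 ]), 0.69)]
lever_lift [(array([0.5211, 0.4261, 0.0211]), 0.83), (array([ 0.7486, -0.1165,  0.0582]), 0.71)]
{'time': 1.3, 'q': array([-1.3165,  0.5275,  1.4327,  0.    ,  1.1814, -0.1785]), 'joint_velocities': array([ 0.0012, -0.0004, -0.0004,  0.0011, -0.0006, -0.0007]), 'joint_torque': array([ -0.0009, -44.0025, -17.6985,   0.0634,   0.0505,  -0.    ]), 'position': array([ 0.2622, -0.5674,  0.2226]), 'tool_rot': array([0.9767, 0.2147, 0.    , 0.    ]), 'ft_force': array([0.0362, 0.9529, 0.8018]), 'moment': array([ 0.0141,  0.0058, -0.0731]), 'grip_width': 0.08717440986041228}
```

View pics/top0.png

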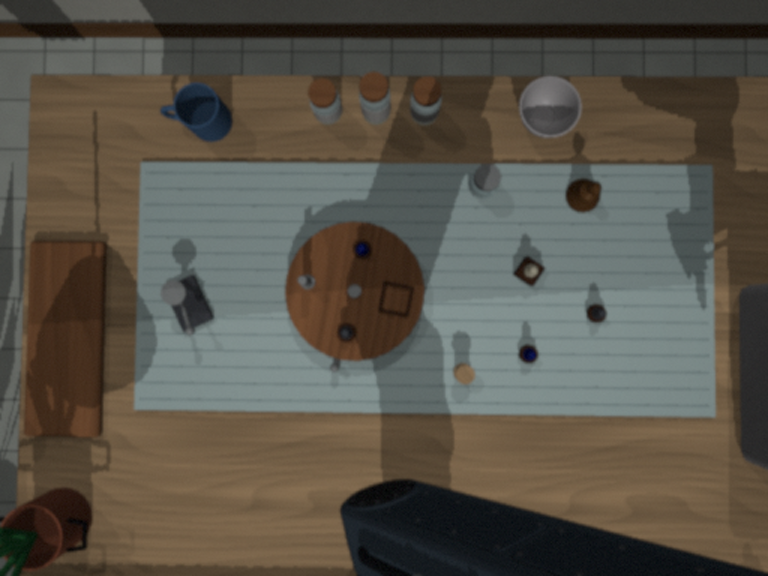

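View pics/scene0.png

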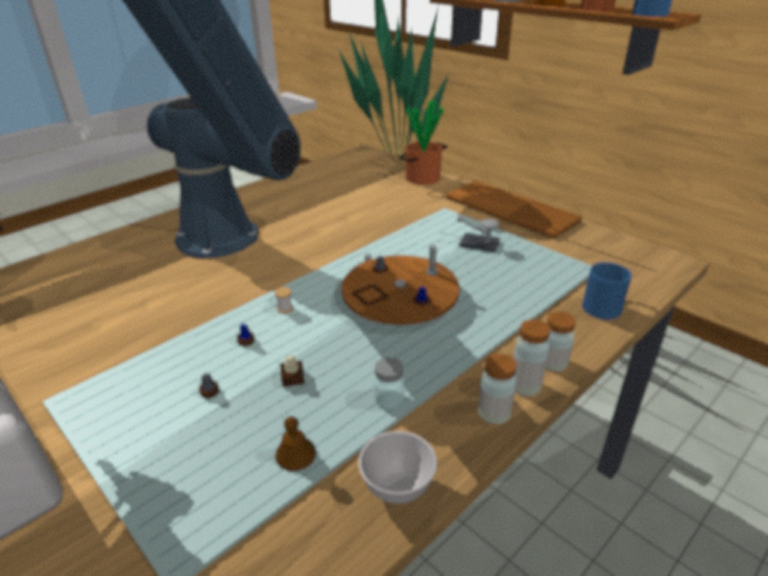

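Run:
```python
from h import *
p=viewer.camera("top")
im=cv2.cvtColor(p["img"],cv2.COLOR_RGB2BGR)
a=im[140:260,185:295]; b=im[150:215,320:400]
cv2.imwrite("pics/z1.png",cv2.resize(a,None,fx=5,fy=5,interpolation=cv2.INTER_CUBIC))
cv2.imwrite("pics/z2.png",cv2.resize(b,None,fx=8,fy=8,interpolation=cv2.INTER_CUBIC))
np.set_printoptions(precision=4,suppress=True)
for n,uv,z in [("hubknob",(354/1.5,291/1.5),.05),("pocket",(397/1.5,298/1.5),.051),("post",(306/1.5,282/1.5),.109),("pointer",(336/1.5,365/1.5),.041),("stand",(530/1.5,271/1.5),.045)]: print(n,ray(p,uv,z))
```

```text
hubknob [0.5389 0.122  0.05  ]
pocket [0.5272 0.0457 0.051 ]
post [0.5515 0.1986 0.109 ]
pointer [0.4071 0.1532 0.041 ]
stand [ 0.5776 -0.1897  0.045 ]
```

View pics/z1.png

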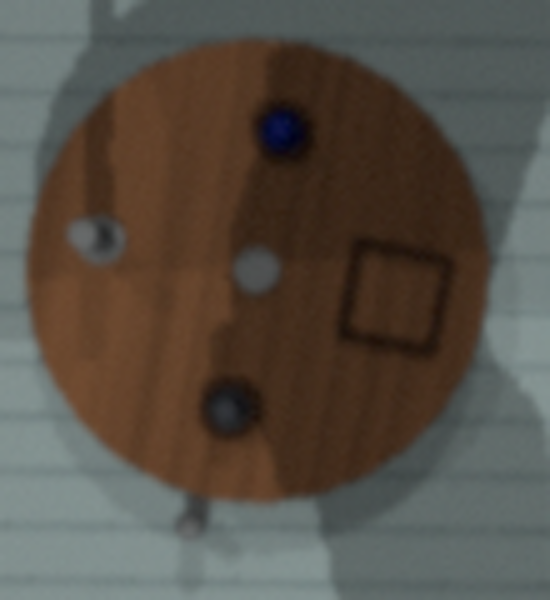

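View pics/z2.png

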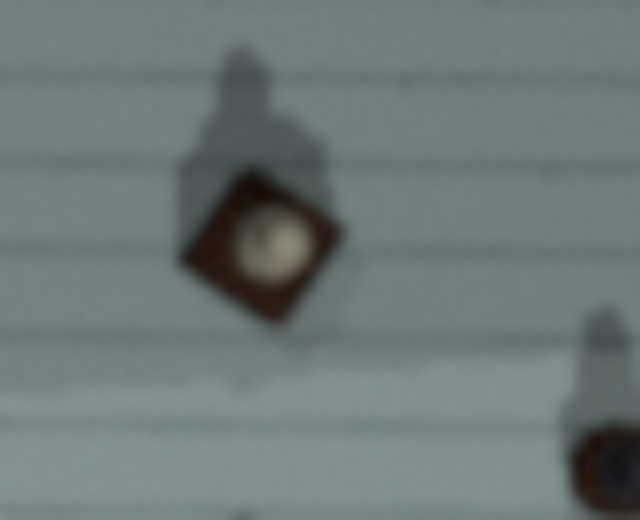

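Run:
```python
from h import *
np.set_printoptions(precision=4,suppress=True)
p=viewer.camera("top")
f=lambda xy,o,s:(o[0]+(xy[0]+.5)/s-.5,o[1]+(xy[1]+.5)/s-.5)
C=[ray(p,f(c,(185,140),5),.051)[:2] for c in [(357,240),(452,259),(434,354),(340,337)]]
C=np.array(C);c=C.mean(0);print("pocket",c,"sides",np.linalg.norm(np.diff(C,axis=0),axis=1))
for i in range(3):
    d=C[i+1]-C[i];print(np.degrees(np.arctan2(d[1],d[0]))%90)
hub=ray(p,f((257,270),(185,140),5),.047)[:2]; pt=ray(p,f((190,523),(185,140),5),.041)[:2]
# disc edges z .044
E=[ray(p,f(e,(185,140),5),.044)[:2] for e in [(27,270),(488,270),(257,38),(257,502)]];print("disc",E, (E[0]+E[1])/2,(E[2]+E[3])/2)
post=ray(p,f((80,234),(185,140),5),.109)[:2];col=ray(p,f((108,241),(185,140),5),.046)[:2]
print(hub,pt,post,col)
for n,a in(("pock",c),("post",post),("col",col),("ptr",pt)):
    d=a-hub;print(n,np.linalg.norm(d),np.degrees(np.arctan2(d[1],d[0])))
S=[ray(p,f(e,(320,150),8),z)[:2] for e,z in [((252,170),.032),((343,233),.032),((280,325),.032),((182,258),.008),((270,242),.058)]]
print(np.array(S),(S[0]+S[2])/2)
for i in range(3):
    d=S[i+1]-S[i];print(np.linalg.norm(d),np.degrees(np.arctan2(d[1],d[0])))
p=viewer.camera("scene")
im=cv2.cvtColor(p["img"],cv2.COLOR_RGB2BGR)
cv2.imwrite("pics/z3.png",cv2.resize(im[150:225,215:315],None,fx=7,fy=7,interpolation=cv2.INTER_CUBIC))
cv2.imwrite("pics/z4.png",cv2.resize(im[225:270,170:230],None,fx=10,fy=10,interpolation=cv2.INTER_CUBIC))
```

```text
pocket [0.5261 0.0482] sides [0.0514 0.0512 0.0506]
79.22539909164023
79.77788792015451
80.35047562512536
disc [array([0.5389, 0.2458]), array([ 0.5413, -0.0009]), array([0.6648, 0.124 ]), array([0.4166, 0.121 ])] [0.5401 0.1225] [0.5407 0.1225]
[0.54   0.1223] [0.4047 0.1569] [0.5555 0.2072] [0.5548 0.2023]
pock 0.07540917741311579 -100.6736958659599
post 0.08635553681183268 79.7070033091625
col 0.08135912751209427 79.54345663429093
ptr 0.1396746734842631 165.66213207773552
[[ 0.605  -0.1865]
 [ 0.584  -0.217 ]
 [ 0.5528 -0.1959]
 [ 0.5765 -0.1677]
 [ 0.579  -0.1867]] [ 0.5789 -0.1912]
0.037066421486998846 -124.50148418741452
0.03765327286641027 145.94571342159065
0.036877298808728344 49.91409353996528
```

View pics/z3.png

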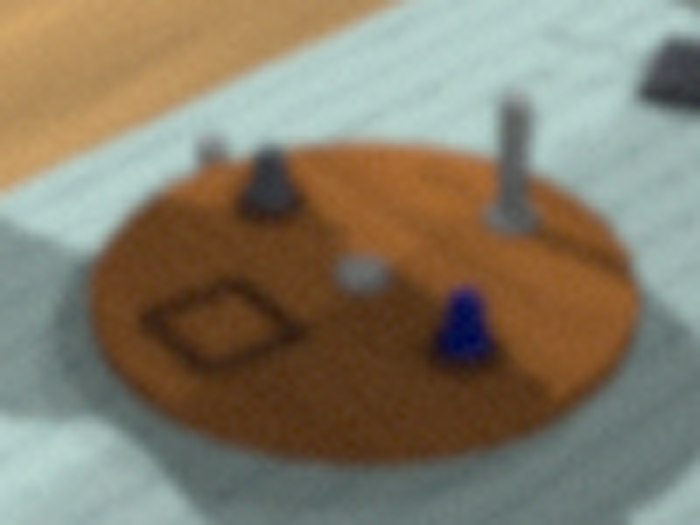

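View pics/z4.png

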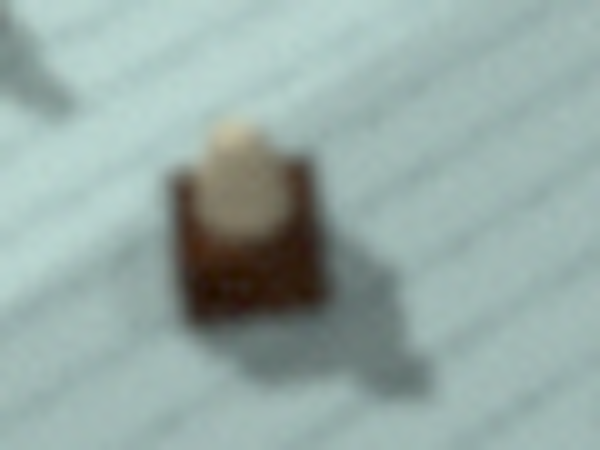

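```bash
cat > d.py <<'E'
import sys
from h import *
# usage: d.py x y z yaw  [nrows]
T=np.array([float(a) for a in sys.argv[1:4]]);yt=float(sys.argv[4])
o=robot.get_obs();P=np.array(o["position"]);M=R.from_quat(o["tool_rot"]).as_matrix()
yaw=np.degrees(np.arctan2(M[1,0],M[0,0]));dy=(yt-yaw+180)%360-180
print("t",o["time"],"pos",np.round(P,4),"yaw",round(yaw,2),"tilt",np.round(M[:,2],4),"w",round(o["grip_width"],4),"F",np.round(o["ft_force"],1))
# tilt fix: rotvec taking M to target
Mt=np.column_stack([[np.cos(np.radians(yt)),np.sin(np.radians(yt)),0],[np.sin(np.radians(yt)),-np.cos(np.radians(yt)),0],[0,0,-1]])
rv=R.from_matrix(M.T@Mt).as_rotvec(degrees=True)/5
print("turn units",np.round(rv,2),"shift now-frame units",np.round(M.T@(T-P)/.04,2))
r=T-P
for i in range(int(sys.argv[5]) if len(sys.argv)>5 else 14):
    if np.linalg.norm(r)<1e-4 and np.abs(rv).max()<.02: break
    s=M.T@r/.04; m=np.abs(s).max(); s=s/max(m,1)
    t=np.clip(rv,-1,1)
    print("row",np.round(t,2),np.round(s,2))
    r=r-M@s*.04; M=M@R.from_rotvec(t*5,degrees=True).as_matrix(); rv=rv-t
E
python3 d.py .579 -.19 .13 55.7
```

```text
t 1.45 pos [ 0.2622 -0.5673  0.2226] yaw 24.8 tilt [ 0. -0. -1.] w 0.0868 F [-0.2 -0.9 -0.2]
turn units [ 0.   -0.   -6.18] shift now-frame units [11.15 -5.24  2.31]
row [ 0. -0. -1.] [ 1.   -0.47  0.21]
row [ 0.  0. -1.] [ 1.   -0.37  0.2 ]
row [ 0.  0. -1.] [ 1.   -0.27  0.19]
row [ 0.  0. -1.] [ 1.   -0.18  0.19]
row [ 0.  0. -1.] [ 1.   -0.09  0.19]
row [ 0.  0. -1.] [ 1.   -0.    0.19]
row [ 0.    0.   -0.18] [1.   0.08 0.19]
row [0. 0. 0.] [1.   0.1  0.19]
row [0. 0. 0.] [1.   0.1  0.19]
row [0. 0. 0.] [1.   0.1  0.19]
row [0. 0. 0.] [1.   0.1  0.19]
row [0. 0. 0.] [1.   0.1  0.19]
row [0. 0. 0.] [0.06 0.01 0.01]
```

```bash
python3 -m crank '0 0 -1 1 -0.47 0.1 -1; 0 0 -1 1 -0.37 0.1 -1; 0 0 -1 1 -0.27 0.1 -1; 0 0 -1 1 -0.18 0.1 -1; 0 0 -1 1 -0.09 0.1 -1'; python3 d.py .579 -.19 .13 55.7
```

```text
time: 2.08
position: [0.3981, -0.4067, 0.2023]
tool_rot: [0.905, 0.424, -0.0, 0.002]
ft_force: [0.1, -0.0, 0.2]
grip_width: 0.087
t 2.075 pos [ 0.3981 -0.4067  0.2023] yaw 50.23 tilt [ 0.0018 -0.0046 -1.    ] w 0.087 F [ 0.1 -0.   0.2]
turn units [ 0.05  0.03 -1.09] shift now-frame units [7.06 0.   1.79]
row [ 0.05  0.03 -1.  ] [1.   0.   0.25]
row [ 0.    0.   -0.09] [1.   0.09 0.26]
row [0. 0. 0.] [1.   0.1  0.26]
row [0. 0. 0.] [1.   0.1  0.26]
row [0. 0. 0.] [1.   0.1  0.26]
row [0. 0. 0.] [1.   0.1  0.26]
row [0. 0. 0.] [1.   0.1  0.26]
row [0. 0. 0.] [0.03 0.   0.01]
```

```bash
python3 -m crank '0.05 0.03 -1 1 0 0.2 -1; 0 0 -0.1 1 0.09 0.2 -1; 0 0 0 1 0.1 0.25 -1; 0 0 0 1 0.1 0.25 -1; 0 0 0 1 0.1 0.25 -1'; python3 d.py .579 -.19 .1 55.7
```

```text
time: 2.7
position: [0.5316, -0.2482, 0.1563]
tool_rot: [0.883, 0.469, 0.001, 0.002]
ft_force: [-0.1, -0.1, 0.0]
grip_width: 0.087
t 2.7 pos [ 0.5316 -0.2482  0.1563] yaw 55.92 tilt [ 0.0031 -0.0031 -1.    ] w 0.087 F [-0.1 -0.1  0. ]
turn units [0.05 0.01 0.04] shift now-frame units [1.87 0.16 1.41]
row [0.05 0.01 0.04] [1.   0.09 0.75]
row [0. 0. 0.] [0.87 0.07 0.65]
```

```bash
python3 -m crank '0.05 0 0 1 0.09 0.6 -1; 0 0 0 0.9 0.07 0.6 -1; 0 0 0 0 0 0 -1'; python3 d.py .579 -.19 .018 55.7;  python3 - <<'E'
from h import *
p=viewer.camera("top"); 
im=cv2.cvtColor(p["img"],cv2.COLOR_RGB2BGR)
a=im[120:240,280:430]
p2=viewer.camera("scene"); i2=cv2.cvtColor(p2["img"],cv2.COLOR_RGB2BGR)[180:300,130:280]
cv2.imwrite("pics/a1.png",np.vstack([cv2.resize(x,None,fx=5,fy=5,interpolation=cv2.INTER_CUBIC)[:,:] for x in (i2,)]))
E
```

```text
time: 3.08
position: [0.5828, -0.1848, 0.1067]
tool_rot: [0.882, 0.471, -0.0, 0.001]
ft_force: [-0.4, -0.7, -0.1]
grip_width: 0.087
t 3.075 pos [ 0.5828 -0.1848  0.1067] yaw 56.16 tilt [ 5.0e-04 -1.2e-03 -1.0e+00] w 0.087 F [-0.4 -0.7 -0.1]
turn units [0.01 0.01 0.09] shift now-frame units [-0.16 -0.01  2.22]
row [0.01 0.01 0.09] [-0.07 -0.    1.  ]
row [0. 0. 0.] [-0.07 -0.    1.  ]
row [0. 0. 0.] [-0.02 -0.    0.22]
```

View pics/a1.png

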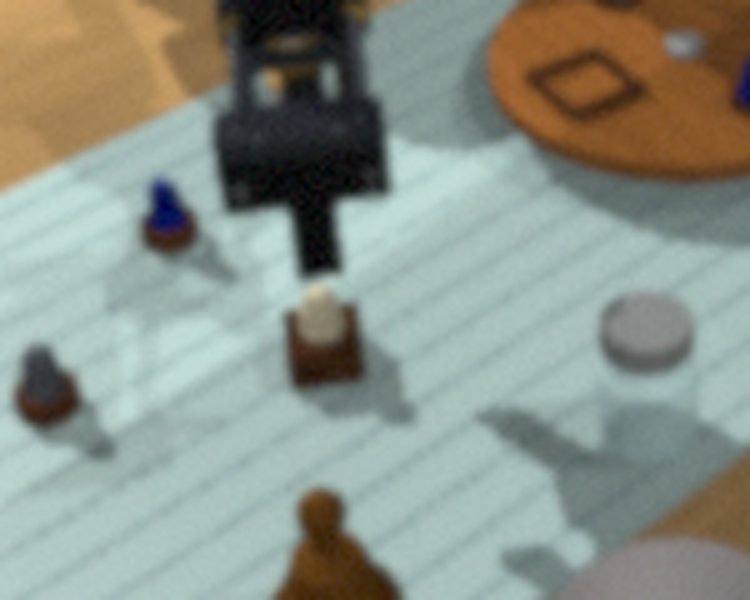

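```bash
python3 -m crank '0 0 0.09 -0.1 0 0.9 -1; 0 0 0 -0.06 0 0.8 -1; 0 0 0 0 0 0.2 -1;0 0 0 0 0 0 -1'; python3 d.py .579 -.19 .018 55.7
```

```text
time: 3.68
position: [0.5813, -0.2003, 0.0365]
tool_rot: [0.886, 0.464, 0.003, 0.007]
ft_force: [0.0, 0.3, 0.5]
grip_width: 0.0873
t 3.675 pos [ 0.5813 -0.2003  0.0365] yaw 55.23 tilt [ 0.0121 -0.0098 -0.9999] w 0.0873 F [0.  0.3 0.5]
turn units [ 0.18  0.01 -0.09] shift now-frame units [ 0.18 -0.2   0.46]
row [ 0.18  0.01 -0.09] [ 0.18 -0.2   0.46]
```

```bash
python3 -m crank '0.18 0 -0.09 0.18 -0.2 0 -1;0 0 0 0 0 0 -1'; python3 d.py .579 -.19 .018 55.7
```

```text
time: 3.92
position: [0.5798, -0.1904, 0.0389]
tool_rot: [0.884, 0.467, 0.0, 0.001]
ft_force: [-0.3, -0.8, -0.8]
grip_width: 0.0869
t 3.925 pos [ 0.5798 -0.1904  0.0389] yaw 55.66 tilt [ 0.0018 -0.0022 -1.    ] w 0.0869 F [-0.3 -0.8 -0.8]
turn units [ 0.03  0.01 -0.01] shift now-frame units [-0.   -0.02  0.52]
row [ 0.03  0.01 -0.01] [-0.   -0.02  0.52]
```

```bash
python3 -m crank '0 0 0 0 0 0.3 -1;0 0 0 0 0 0.15 -1;0 0 0 0 0 0 -1'; python3 d.py .579 -.19 .018 55.7
```

```text
time: 4.3
position: [0.5806, -0.1902, 0.0208]
tool_rot: [0.884, 0.467, 0.001, 0.002]
ft_force: [-0.6, -1.0, -0.0]
grip_width: 0.0868
t 4.3 pos [ 0.5806 -0.1902  0.0208] yaw 55.72 tilt [ 0.0036 -0.0033 -1.    ] w 0.0868 F [-0.6 -1.  -0. ]
turn units [0.06 0.01 0.  ] shift now-frame units [-0.02 -0.04  0.07]
row [0.06 0.01 0.  ] [-0.02 -0.04  0.07]
```

```bash
python3 -m crank '0.06 0 0 0 -0.02 0.05 -1;0 0 0 0 0 0 1;0 0 0 0 0 0 1;0 0 0 0 0 0 1;0 0 0 0 0 0 1' 20; python3 d.py .579 -.19 .018 55.7
```

```text
time: 4.92
position: [0.5801, -0.1899, 0.0187]
tool_rot: [0.884, 0.467, -0.0, -0.0]
ft_force: [0.2, -0.5, 1.1]
grip_width: 0.0547
t 4.925 pos [ 0.5801 -0.1899  0.0187] yaw 55.71 tilt [-8.e-04 -2.e-04 -1.e+00] w 0.0547 F [ 0.2 -0.5  1.1]
turn units [-0.01  0.01  0.  ] shift now-frame units [-0.02 -0.02  0.02]
row [-0.01  0.01  0.  ] [-0.02 -0.02  0.02]
```

```bash
python3 -m crank '0 0 0 0 0 0 1;0 0 0 0 0 0 1;0 0 0 0 0 0 1'; python3 d.py .526 .048 .2 79.8
```

```text
time: 5.3
position: [0.5802, -0.19, 0.0188]
tool_rot: [0.884, 0.467, -0.0, 0.0]
ft_force: [-0.6, 0.5, 0.4]
grip_width: 0.0398
t 5.3 pos [ 0.5802 -0.19    0.0188] yaw 55.71 tilt [-5.e-04 -4.e-04 -1.e+00] w 0.0398 F [-0.6  0.5  0.4]
turn units [-0.    0.01 -4.82] shift now-frame units [ 4.15 -4.47 -4.53]
row [-0.    0.01 -1.  ] [ 0.92 -0.99 -1.  ]
row [ 0.  0. -1.] [ 1.  -0.9 -1. ]
row [ 0.  0. -1.] [ 1.   -0.76 -0.93]
row [ 0.  0. -1.] [ 1.   -0.63 -0.88]
row [ 0.    0.   -0.82] [ 0.87 -0.44 -0.72]
```

```bash
python3 -m crank '0 0 0 0 0 -0.5 1;0 0 0 0 0 -1 1;0 0 0 0 0 -1 1;0 0 0 0 0 -0.6 1;0 0 0 0 0 0 1'; python3 d.py .526 .048 .12 79.8
```

```text
time: 5.92
position: [0.5807, -0.1901, 0.151]
tool_rot: [0.884, 0.467, 0.0, 0.001]
ft_force: [0.7, 0.5, -1.4]
grip_width: 0.0399
t 5.925 pos [ 0.5807 -0.1901  0.151 ] yaw 55.71 tilt [ 0.002  -0.0017 -1.    ] w 0.0399 F [ 0.7  0.5 -1.4]
turn units [ 0.03  0.01 -4.82] shift now-frame units [ 4.15 -4.49  0.76]
row [ 0.03  0.01 -1.  ] [ 0.92 -1.    0.17]
row [ 0.  0. -1.] [ 1.   -0.91  0.17]
row [ 0.  0. -1.] [ 1.   -0.76  0.16]
row [ 0.  0. -1.] [ 1.   -0.63  0.15]
row [ 0.    0.   -0.82] [ 0.85 -0.44  0.12]
```

```bash
python3 -m crank '0 0 -1 0.92 -1 0 1;0 0 -1 1 -0.9 0 1;0 0 -1 1 -0.76 0 1;0 0 -1 1 -0.63 0 1;0 0 -0.7 0.7 -0.4 0.1 1'; python3 -m crank '0 0 0 0 0 0 1'; python3 d.py .526 .048 .1 79.8
```

```text
time: 6.55
position: [0.5231, 0.0447, 0.1445]
tool_rot: [0.768, 0.64, -0.0, 0.001]
ft_force: [0.4, 0.1, -0.3]
grip_width: 0.04
time: 6.68
position: [0.5208, 0.0469, 0.1435]
tool_rot: [0.767, 0.642, -0.001, -0.0]
ft_force: [0.5, -0.2, -0.6]
grip_width: 0.0394
t 6.675 pos [0.5208 0.0469 0.1435] yaw 79.82 tilt [-0.0023 -0.0017 -1.    ] w 0.0394 F [ 0.5 -0.2 -0.6]
turn units [-0.02  0.02  0.  ] shift now-frame units [0.05 0.13 1.09]
row [-0.02  0.02  0.  ] [0.05 0.12 1.  ]
row [0. 0. 0.] [0.   0.01 0.09]
```

```bash
python3 -m crank '0 0 0 0.05 0.12 0.7 1;0 0 0 0 0 0.7 1;0 0 0 0 0 0.15 1;0 0 0 0 0 0 1'; python3 d.py .526 .048 .0685 79.8;  python3 - <<'E'
from h import *
p=viewer.camera("top"); 
im=cv2.cvtColor(p["img"],cv2.COLOR_RGB2BGR)
cv2.imwrite("pics/b1.png",cv2.resize(im[140:260,185:335],None,fx=5,fy=5,interpolation=cv2.INTER_CUBIC))
p2=viewer.camera("scene"); i2=cv2.cvtColor(p2["img"],cv2.COLOR_RGB2BGR)
cv2.imwrite("pics/b2.png",cv2.resize(i2[160:220,205:280],None,fx=10,fy=10,interpolation=cv2.INTER_CUBIC))
E
```

```text
time: 7.18
position: [0.5278, 0.0454, 0.08]
tool_rot: [0.768, 0.641, -0.001, 0.001]
ft_force: [-1.0, 1.0, -0.4]
grip_width: 0.0403
t 7.175 pos [0.5278 0.0454 0.08  ] yaw 79.66 tilt [ 2.0e-04 -3.2e-03 -1.0e+00] w 0.0403 F [-1.   1.  -0.4]
turn units [ 0.01  0.04 -0.03] shift now-frame units [ 0.06 -0.06  0.29]
row [ 0.01  0.04 -0.03] [ 0.06 -0.06  0.29]
```

View pics/b1.png

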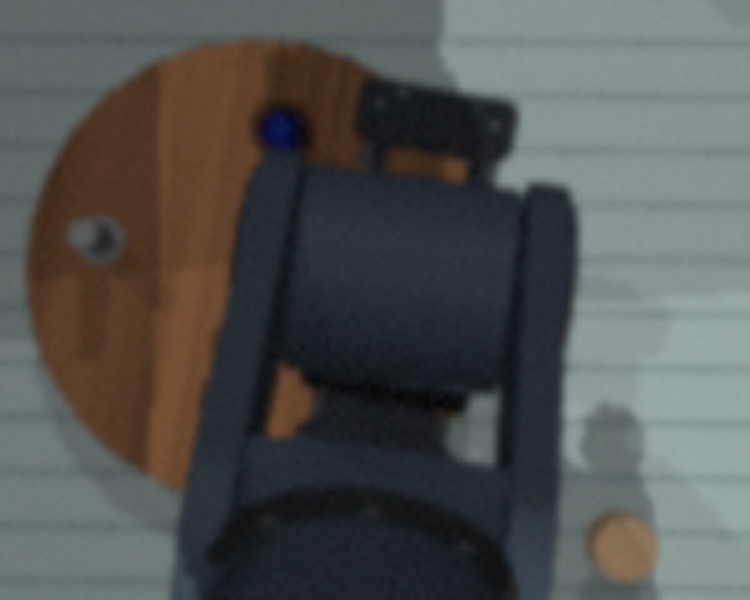

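View pics/b2.png

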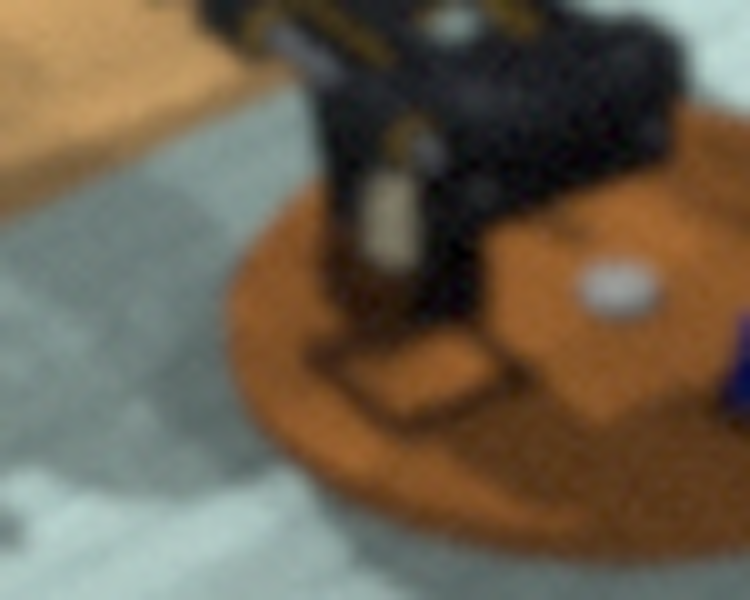

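```bash
cat > ov.py <<'E'
from h import *
def sq(c,half,yaw,z):
    a=np.radians(yaw);u=np.array([np.cos(a),np.sin(a)]);v=np.array([-u[1],u[0]])
    return [np.r_[np.array(c)+half*(i*u+j*v),z] for i,j in((1,1),(1,-1),(-1,-1),(-1,1))]
def draw(im,p,o,s,pts,col,closed=True):
    q=np.array([proj(p,x) for x in pts]); q=((q-np.array(o)+.5)*s-.5)
    cv2.polylines(im,[np.round(q*8).astype(int)],closed,col,1,cv2.LINE_AA,3)
E
python3 - <<'E'
from ov import *
p=viewer.camera("scene"); im=cv2.cvtColor(p["img"],cv2.COLOR_RGB2BGR)
o=(205,160);s=10
a=cv2.resize(im[160:220,205:280],None,fx=s,fy=s,interpolation=cv2.INTER_CUBIC)
c=(.5261,.0482);
for h,z in((.0275,.051),(.0215,.051)): draw(a,p,o,s,sq(c,h,79.6,z),(0,255,0))
ob=robot.get_obs();P=ob["position"];M=R.from_quat(ob["tool_rot"]).as_matrix()
print(P)
def loc(x): return np.array(P)+M@np.array(x)
for z in(.0108,-.0132): draw(a,p,o,s,[loc([i*.02,j*.02,z]) for i,j in((1,1),(1,-1),(-1,-1),(-1,1))],(255,255,0))
t=np.linspace(0,6.28,30)
draw(a,p,o,s,[loc([.011*np.cos(k),.011*np.sin(k),-.0132]) for k in t],(0,0,255))
E=[np.array([.5401+.125*np.cos(k),.1225+.125*np.sin(k),.044]) for k in np.linspace(0,6.28,120)]
draw(a,p,o,s,E,(255,0,255))
draw(a,p,o,s,[np.array([.5401,.1225,z]) for z in(.044,.05)],(0,255,255))
cv2.imwrite("pics/b3.png",a)
E
```

```text
[0.52829281 0.04564676 0.08090648]
```

View pics/b3.png

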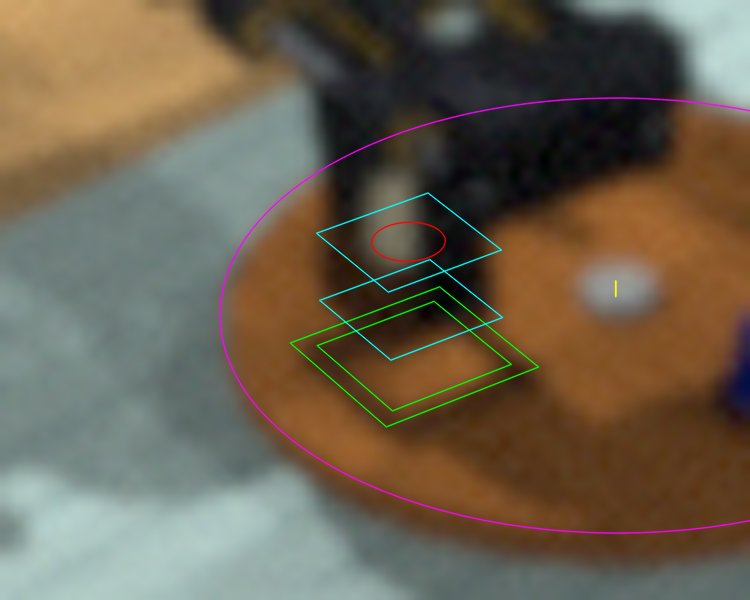

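Run:
```python
from ov import *
ims=[]
for i in range(3):
    p=viewer.camera("scene"); ims.append(p["img"].astype(float))
im=np.mean(ims,0)[...,::-1]; np.save("b4.npy",im)
im=(255*(im/255)**.45).clip(0,255).astype(np.uint8)
cv2.imwrite("pics/b4.png",cv2.resize(im[165:210,225:275],None,fx=14,fy=13,interpolation=cv2.INTER_CUBIC))
```

```text
(no output)
```

View pics/b4.png

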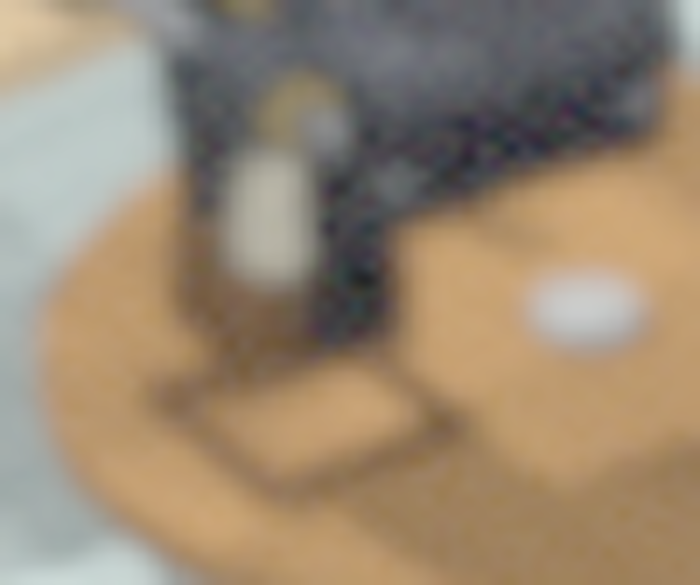

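```bash
python3 d.py .5273 .0492 .070 79.6
```

```text
t 7.475 pos [0.5282 0.046  0.081 ] yaw 79.71 tilt [ 0.0024 -0.0033 -1.    ] w 0.0396 F [-0.6 -0.6 -0.6]
turn units [0.03 0.03 0.02] shift now-frame units [ 0.08 -0.04  0.27]
row [0.03 0.03 0.02] [ 0.08 -0.04  0.27]
```

```bash
python3 -m crank '0.03 0.03 0.02 0.08 -0.04 0.22 1;0 0 0 0 0 0 1'; python3 d.py .5273 .0492 .064 79.6
```

```text
time: 7.72
position: [0.5273, 0.0496, 0.0723]
tool_rot: [0.768, 0.64, 0.0, 0.001]
ft_force: [0.0, 0.5, -0.5]
grip_width: 0.0396
t 7.725 pos [0.5273 0.0496 0.0723] yaw 79.61 tilt [ 1.4e-03 -2.0e-04 -1.0e+00] w 0.0396 F [ 0.   0.5 -0.5]
turn units [ 0.02 -0.    0.  ] shift now-frame units [-0.01  0.    0.21]
row [ 0.02 -0.    0.  ] [-0.01  0.    0.21]
```

```bash
python3 -m crank '0 0 0 0 0 0.15 1;0 0 0 0 0 0.08 1'; python3 d.py .5273 .0492 .0548 79.6
```

```text
time: 7.98
position: [0.5275, 0.0498, 0.0626]
tool_rot: [0.768, 0.64, 0.001, 0.001]
ft_force: [-0.5, -0.4, -0.5]
grip_width: 0.0401
t 7.975 pos [0.5275 0.0498 0.0626] yaw 79.63 tilt [ 1.8e-03 -3.0e-04 -1.0e+00] w 0.0401 F [-0.5 -0.4 -0.5]
turn units [ 0.02 -0.    0.01] shift now-frame units [-0.02 -0.    0.2 ]
row [ 0.02 -0.    0.01] [-0.02 -0.    0.2 ]
```

```bash
python3 -m crank '0 0 0 0 0 0.1 1;0 0 0 0 0 0 1'; python3 d.py .5273 .0492 .0548 79.6
```

```text
time: 8.22
position: [0.5272, 0.0498, 0.0578]
tool_rot: [0.768, 0.64, 0.0, 0.0]
ft_force: [-0.7, -0.2, -0.4]
grip_width: 0.0399
t 8.225 pos [0.5272 0.0498 0.0578] yaw 79.63 tilt [ 8.e-04 -1.e-04 -1.e+00] w 0.0399 F [-0.7 -0.2 -0.4]
turn units [0.01 0.   0.01] shift now-frame units [-0.01  0.    0.08]
row [0.01 0.   0.01] [-0.01  0.    0.08]
```

```bash
python3 -m crank '0 0 0 0 0 0.06 1;0 0 0 0 0 0 1'; python3 d.py .5273 .0492 .0548 79.6;python3 - <<'E'
from ov import *
p=viewer.camera("scene")
im=p["img"].astype(float)[...,::-1]
im=(255*(im/255)**.45).clip(0,255).astype(np.uint8)
cv2.imwrite("pics/b5.png",cv2.resize(im[165:210,225:275],None,fx=14,fy=13,interpolation=cv2.INTER_CUBIC))
E
```

```text
time: 8.48
position: [0.5273, 0.0498, 0.0553]
tool_rot: [0.768, 0.64, 0.0, 0.0]
ft_force: [-0.3, 0.3, 0.6]
grip_width: 0.0398
t 8.475 pos [0.5273 0.0498 0.0553] yaw 79.63 tilt [ 1.e-03 -2.e-04 -1.e+00] w 0.0398 F [-0.3  0.3  0.6]
turn units [ 0.01 -0.    0.01] shift now-frame units [-0.01  0.    0.01]
row [ 0.01 -0.    0.01] [-0.01  0.    0.01]
```

View pics/b5.png

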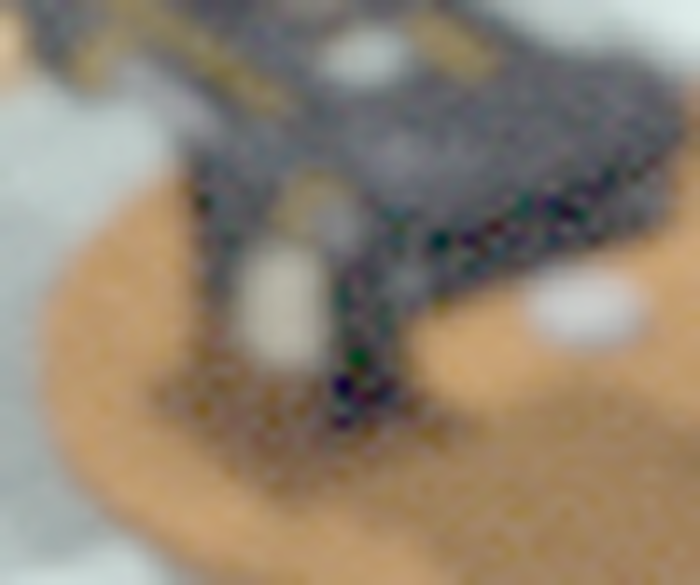

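```bash
python3 -m crank '0 0 0 0 0 0.03 1;0 0 0 0 0 0 1'; python3 -m crank '0 0 0 0 0 0 -1;0 0 0 0 0 0 -1;0 0 0 0 0 0 -1;0 0 0 0 0 0 -1';python3 d.py .5273 .0492 .16 79.6
```

```text
time: 8.78
position: [0.5279, 0.0497, 0.0549]
tool_rot: [0.768, 0.64, 0.001, 0.001]
ft_force: [0.0, 0.5, -0.8]
grip_width: 0.0395
time: 9.28
position: [0.528, 0.0497, 0.0549]
tool_rot: [0.768, 0.64, 0.001, 0.001]
ft_force: [0.6, -0.5, -0.3]
grip_width: 0.0717
t 9.275 pos [0.528  0.0497 0.0549] yaw 79.63 tilt [ 2.7e-03 -4.0e-04 -1.0e+00] w 0.0717 F [ 0.6 -0.5 -0.3]
turn units [ 0.03 -0.    0.01] shift now-frame units [-0.01 -0.01 -2.63]
row [ 0.03 -0.    0.01] [-0.01 -0.   -1.  ]
row [0. 0. 0.] [-0.01 -0.01 -1.  ]
row [0. 0. 0.] [-0.   -0.   -0.63]
```

```bash
python3 -m crank '0 0 0 0 0 -0.4 -1;0 0 0 0 0 -1 -1;0 0 0 0 0 -1 -1;0 0 0 0 0 -0.5 -1;0 0 0 0 0 0 -1';python3 d.py .556 .206 .14 79.6
```

```text
time: 9.9
position: [0.5281, 0.0497, 0.178]
tool_rot: [0.768, 0.64, 0.002, 0.002]
ft_force: [-0.8, -0.5, 0.2]
grip_width: 0.087
t 9.9 pos [0.5281 0.0497 0.178 ] yaw 79.63 tilt [ 5.2e-03 -6.0e-04 -1.0e+00] w 0.087 F [-0.8 -0.5  0.2]
turn units [ 0.06 -0.    0.01] shift now-frame units [ 3.97 -0.02  0.95]
row [ 0.06 -0.    0.01] [ 1.   -0.01  0.24]
row [0. 0. 0.] [ 1.   -0.    0.24]
row [0. 0. 0.] [ 1.   -0.    0.24]
row [0. 0. 0.] [ 0.97 -0.    0.23]
```

Run:
```python
from ov import *
p=viewer.camera("scene")
im=p["img"].astype(float)[...,::-1]
im=(255*(im/255)**.6).clip(0,255).astype(np.uint8)
cv2.imwrite("pics/c1.png",cv2.resize(im[160:225,220:300],None,fx=9,fy=9,interpolation=cv2.INTER_CUBIC))
```

```text
(no output)
```

View pics/c1.png

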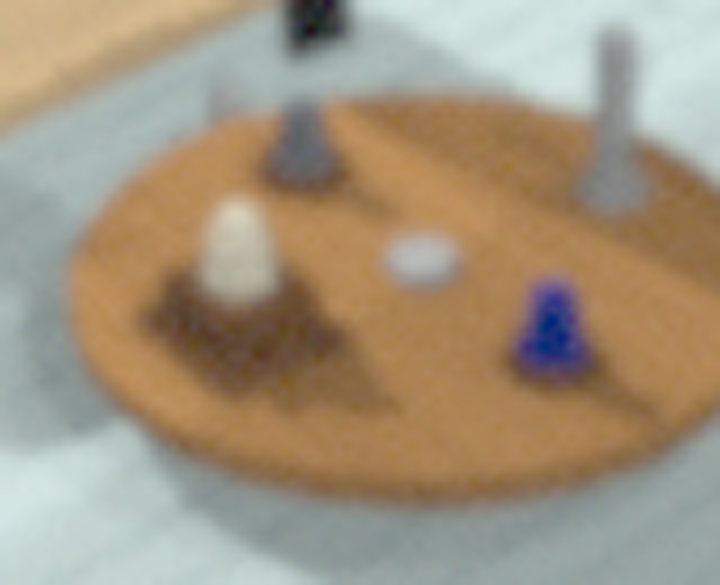

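```bash
python3 -m crank '0.06 0 0 1 0 0 -1;0 0 0 1 0 0.15 -1;0 0 0 1 0 0.2 -1;0 0 0 0.9 0 0.2 -1;0 0 0 0 0 0 -1';python3 d.py .556 .206 .13 79.6
python3 - <<'E'
from ov import *
p=viewer.camera("scene")
im=p["img"].astype(float)[...,::-1]
im=(255*(im/255)**.6).clip(0,255).astype(np.uint8)
cv2.imwrite("pics/c2.png",cv2.resize(im[130:205,240:330],None,fx=8,fy=8,interpolation=cv2.INTER_CUBIC))
E
```

```text
time: 10.58
position: [0.5531, 0.2061, 0.1491]
tool_rot: [0.769, 0.639, -0.005, -0.003]
ft_force: [-0.1, -0.1, 1.0]
grip_width: 0.087
t 10.575 pos [0.5531 0.2061 0.1491] yaw 79.46 tilt [-0.0115 -0.0011 -0.9999] w 0.087 F [-0.1 -0.1  1. ]
turn units [-0.13  0.04 -0.03] shift now-frame units [0.01 0.08 0.48]
row [-0.13  0.04 -0.03] [0.01 0.08 0.48]
```

View pics/c2.png

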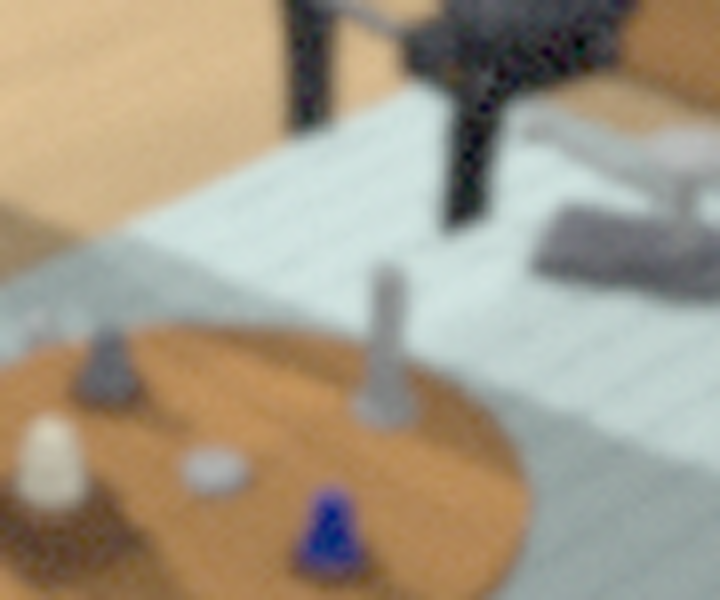

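```bash
python3 -m crank '-0.13 0 0 0 0.08 0.3 -1;0 0 0 0 0 0.8 -1;0 0 0 0 0 0.4 -1;0 0 0 0 0 0 -1';python3 d.py .556 .206 .053 79.6
```

```text
time: 11.12
position: [0.5553, 0.1996, 0.086]
tool_rot: [0.771, 0.637, -0.003, 0.001]
ft_force: [-0.3, -1.0, -0.0]
grip_width: 0.0871
t 11.125 pos [0.5553 0.1996 0.086 ] yaw 79.15 tilt [-0.002  -0.0056 -1.    ] w 0.0871 F [-0.3 -1.  -0. ]
turn units [-0.01  0.07 -0.09] shift now-frame units [ 0.17 -0.01  0.82]
row [-0.01  0.07 -0.09] [ 0.17 -0.01  0.82]
```

```bash
python3 -m crank '0 0.07 -0.09 0.17 0 0.3 -1;0 0 0 0 0 0.35 -1;0 0 0 0 0 0 -1';python3 d.py .556 .206 .054 79.6
```

```text
time: 11.5
position: [0.5579, 0.2063, 0.0596]
tool_rot: [0.768, 0.64, 0.001, 0.0]
ft_force: [-0.1, 0.0, -0.5]
grip_width: 0.087
t 11.5 pos [0.5579 0.2063 0.0596] yaw 79.58 tilt [ 0.002   0.0013 -1.    ] w 0.087 F [-0.1  0.  -0.5]
turn units [ 0.02 -0.02 -0.  ] shift now-frame units [-0.02 -0.05  0.14]
row [ 0.02 -0.02 -0.  ] [-0.02 -0.05  0.14]
```

```bash
python3 -m crank '0 0 0 -0.02 -0.05 0.1 -1;0 0 0 0 0 0 1;0 0 0 0 0 0 1;0 0 0 0 0 0 1;0 0 0 0 0 0 1' 25; python3 -m crank '0 0 0 0 0 0 1;0 0 0 0 0 0 1;0 0 0 0 0 0 1;0 0 0 0 0 0 1' ;python3 d.py .556 .206 .056 79.6
```

```text
time: 12.12
position: [0.5566, 0.2062, 0.0565]
tool_rot: [0.768, 0.64, 0.002, 0.001]
ft_force: [0.7, 0.0, 0.9]
grip_width: 0.0552
time: 12.62
position: [0.5565, 0.2063, 0.0567]
tool_rot: [0.768, 0.64, 0.002, 0.001]
ft_force: [2.2, -0.2, 0.6]
grip_width: 0.0153
t 12.625 pos [0.5565 0.2063 0.0567] yaw 79.6 tilt [ 0.0045  0.0018 -1.    ] w 0.0153 F [ 2.2 -0.2  0.6]
turn units [ 0.05 -0.03  0.  ] shift now-frame units [-0.01 -0.01  0.02]
row [ 0.05 -0.03  0.  ] [-0.01 -0.01  0.02]
```

Run:
```python
from h import *
np.set_printoptions(precision=4,suppress=True)
f=lambda xy,o,s:(o[0]+(xy[0]+.5)/s-.5,o[1]+(xy[1]+.5)/s-.5)
p=viewer.camera("scene");t=viewer.camera("top")
hub=ray(p,f((361,274),(215,150),7),.047)[:2]
for uv in [(211,148),(211,144)]:
    pt=ray(p,f(uv,(215,150),7),.038)[:2];d=pt-hub;print(hub,pt,np.linalg.norm(d),np.degrees(np.arctan2(d[1],d[0])))
C=np.array([ray(p,f(c,(215,150),7),.051)[:2] for c in [(145,318),(228,282),(302,330),(207,366)]]);c=C.mean(0);d=c-hub;print(c,np.linalg.norm(d),np.degrees(np.arctan2(d[1],d[0])))
for c,n in((p,"d1.png"),(t,"d2.png")):
    save(c,n)
```

```text
[0.5416 0.1212] [0.3996 0.1613] 0.14753089876459316 164.2280921918624
[0.5416 0.1212] [0.3968 0.164 ] 0.15101879527186582 163.54493517787944
[0.5297 0.0457] 0.07653104358570233 -98.99641367069839
```

View pics/d1.png

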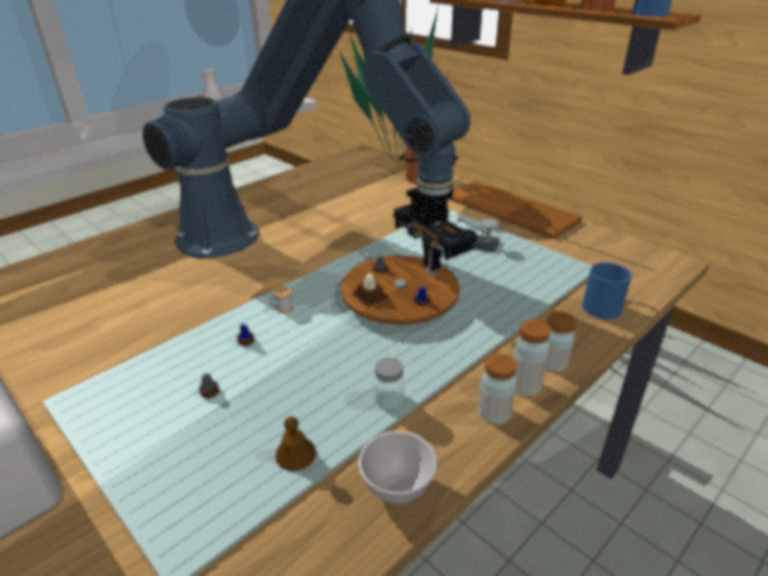

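View pics/d2.png

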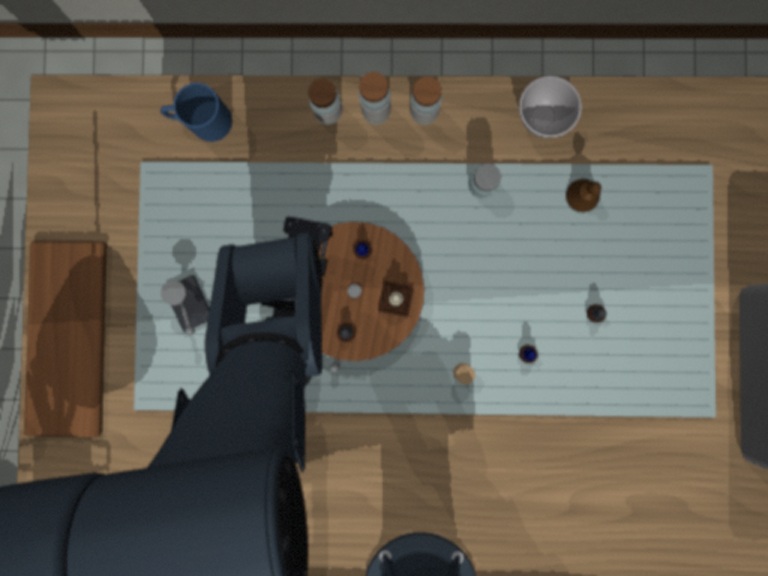

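Run:
```python
from h import *
ims=[]
for i in range(3):
    p=viewer.camera("top");ims.append(p["img"].astype(float))
im=np.mean(ims,0)[...,::-1]
im=(255*(im/255)**.6).clip(0,255).astype(np.uint8)
cv2.imwrite("pics/e1.png",cv2.resize(im[225:260,205:255],None,fx=14,fy=14,interpolation=cv2.INTER_CUBIC))
```

```text
(no output)
```

View pics/e1.png

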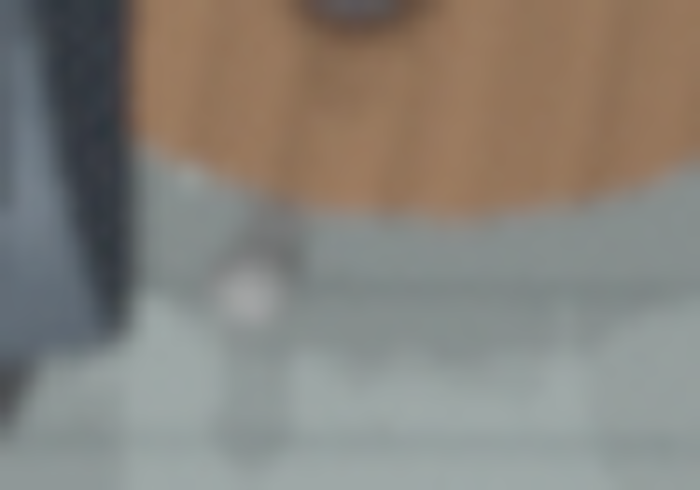

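```bash
python3 - <<'E'
from h import *
p=viewer.camera("top")
for h in((.5404,.1225),(.54,.1223)):
  d=ray(p,(222.39,245.39),.038)[:2]-h; print(d,np.linalg.norm(d),np.degrees(np.arctan2(d[1],d[0])))
c=np.array([.541,.122])
for a in (79.6,70,60,50,40,30,20,10,0,-10,-14.2):
    print(a,np.round(c+.0857*np.array([np.cos(np.radians(a)),np.sin(np.radians(a))]),4))
E
python3 d.py .556 .206 .056 79.6
```

```text
[-0.13915094  0.03519242] 0.14353219468437295 165.8070373473112
[-0.13875094  0.03539242] 0.14319373982030767 165.69021181862018
79.6 [0.5565 0.2063]
70 [0.5703 0.2025]
60 [0.5839 0.1962]
50 [0.5961 0.1877]
40 [0.6067 0.1771]
30 [0.6152 0.1648]
20 [0.6215 0.1513]
10 [0.6254 0.1369]
0 [0.6267 0.122 ]
-10 [0.6254 0.1071]
-14.2 [0.6241 0.101 ]
t 12.925 pos [0.5565 0.2062 0.0567] yaw 79.6 tilt [ 0.0046  0.0018 -1.    ] w 0.0155 F [-0.4 -0.2  0.1]
turn units [ 0.05 -0.03 -0.  ] shift now-frame units [-0.01 -0.01  0.02]
row [ 0.05 -0.03 -0.  ] [-0.01 -0.01  0.02]
```

```bash
python3 -m crank '0 0 0 -0.02 0.25 0 1;0 0 0 -0.07 0.36 0 1;0 0 0 -0.12 0.34 0 1;0 0 0 0 0 0 1' ;python3 - <<'E'
from h import *
P=np.array(robot.get_obs()["position"])[:2]-[.541,.122];print(np.linalg.norm(P),np.degrees(np.arctan2(P[1],P[0])))
E
python3 d.py .6067 .1771 .0567 79.6
```

```text
time: 13.42
position: [0.5942, 0.1891, 0.0567]
tool_rot: [0.768, 0.64, 0.001, 0.001]
ft_force: [0.1, -3.1, 0.8]
grip_width: 0.0151
0.08564460807400388 51.62459289192089
t 13.425 pos [0.5942 0.1891 0.0567] yaw 79.64 tilt [ 2.5e-03  1.0e-04 -1.0e+00] w 0.0151 F [ 0.1 -3.1  0.8]
turn units [ 0.03 -0.01  0.01] shift now-frame units [-0.24  0.36  0.  ]
row [ 0.03 -0.01  0.01] [-0.24  0.36  0.  ]
```

```bash
python3 -m crank '0 0 0 -0.2 0.32 0 1;0 0 0 -0.26 0.27 0 1;0 0 0 -0.3 0.22 0 1;0 0 0 -0.28 0.14 0 1;0 0 0 0 0 0 1' ;python3 - <<'E'
from h import *
P=np.array(robot.get_obs()["position"])[:2]-[.541,.122];print(np.linalg.norm(P),np.degrees(np.arctan2(P[1],P[0])))
E
python3 d.py .6267 .122 .0567 79.6
```

```text
time: 14.05
position: [0.6249, 0.1373, 0.0567]
tool_rot: [0.768, 0.64, -0.0, -0.0]
ft_force: [-2.0, -2.5, 1.4]
grip_width: 0.0154
0.08528915623789929 10.316974241011936
t 14.05 pos [0.6249 0.1373 0.0567] yaw 79.57 tilt [-4.e-04  2.e-04 -1.e+00] w 0.0154 F [-2.  -2.5  1.4]
turn units [-0.   -0.   -0.01] shift now-frame units [-0.37  0.11  0.  ]
row [-0.   -0.   -0.01] [-0.37  0.11  0.  ]
```

```bash
python3 -m crank '0 0 0 -0.36 0.1 0 1;0 0 0 -0.33 0.03 0 1;0 0 0 0 0 0 1' ;python3 - <<'E'
from h import *
P=np.array(robot.get_obs()["position"])[:2]-[.541,.122];print(np.linalg.norm(P),np.degrees(np.arctan2(P[1],P[0])))
for c in("scene","top"):
    p=viewer.camera(c);im=p["img"].astype(float)[...,::-1]
    im=(255*(im/255)**.6).clip(0,255).astype(np.uint8)
    if c=="scene": cv2.imwrite("pics/g1.png",cv2.resize(im[150:225,215:315],None,fx=7,fy=7,interpolation=cv2.INTER_CUBIC))
    else: cv2.imwrite("pics/g2.png",cv2.resize(im[140:260,185:335],None,fx=5,fy=5,interpolation=cv2.INTER_CUBIC))
E
python3 d.py .6241 .101 .0567 79.6
```

```text
time: 14.42
position: [0.6249, 0.1077, 0.0567]
tool_rot: [0.768, 0.64, 0.0, -0.0]
ft_force: [-2.1, -0.4, 3.0]
grip_width: 0.0159
0.08505927239642698 -9.669561663244544
t 14.525 pos [0.625  0.1085 0.0567] yaw 79.61 tilt [ 2.e-04  9.e-04 -1.e+00] w 0.0156 F [-2.4 -0.9  1.4]
turn units [ 0.   -0.01  0.  ] shift now-frame units [-0.19  0.01  0.  ]
row [ 0.   -0.01  0.  ] [-0.19  0.01  0.  ]
```

View pics/g1.png

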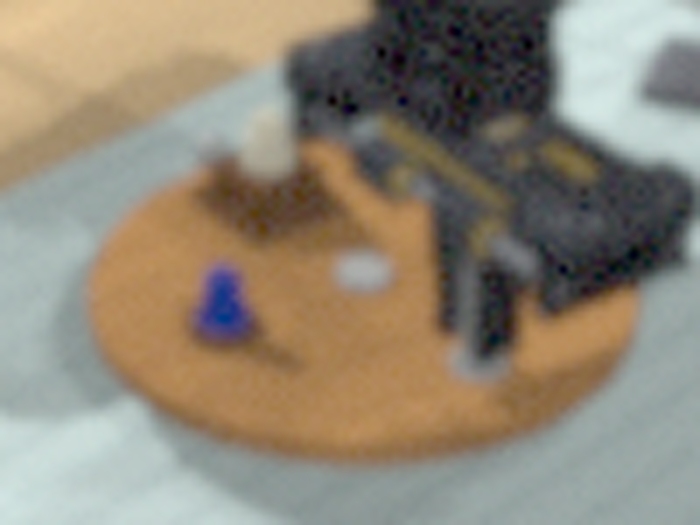

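View pics/g2.png

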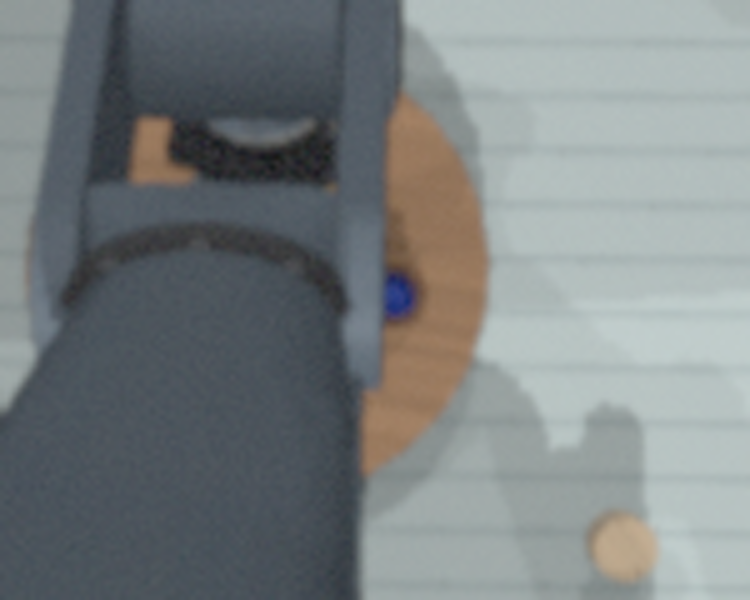

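```bash
python3 -m crank '0 0 0 -0.18 0.01 0 1;0 0 0 0 0 0 1' ;python3 - <<'E'
from h import *
P=np.array(robot.get_obs()["position"])[:2]-[.541,.122];print(np.linalg.norm(P),np.degrees(np.arctan2(P[1],P[0])))
for c in("scene","top"):
    p=viewer.camera(c);im=p["img"].astype(float)[...,::-1]
    im=(255*(im/255)**.6).clip(0,255).astype(np.uint8)
    if c=="scene": cv2.imwrite("pics/k1.png",cv2.resize(im[150:225,215:315],None,fx=7,fy=7,interpolation=cv2.INTER_CUBIC))
    else: cv2.imwrite("pics/k2.png",cv2.resize(im[180:220,245:295],None,fx=12,fy=12,interpolation=cv2.INTER_CUBIC))
E
python3 d.py .6241 .101 .0567 79.6
```

```text
time: 14.78
position: [0.6235, 0.1017, 0.0567]
tool_rot: [0.768, 0.641, 0.0, -0.001]
ft_force: [-1.4, -1.3, 1.8]
grip_width: 0.0152
0.08499928164258923 -13.81713049224808
t 14.875 pos [0.6236 0.102  0.0567] yaw 79.66 tilt [-4.0e-04  1.5e-03 -1.0e+00] w 0.0156 F [-2.9 -0.   2.7]
turn units [-0.01 -0.02  0.01] shift now-frame units [-0.02  0.02 -0.  ]
row [-0.01 -0.02  0.01] [-0.02  0.02 -0.  ]
```

View pics/k1.png

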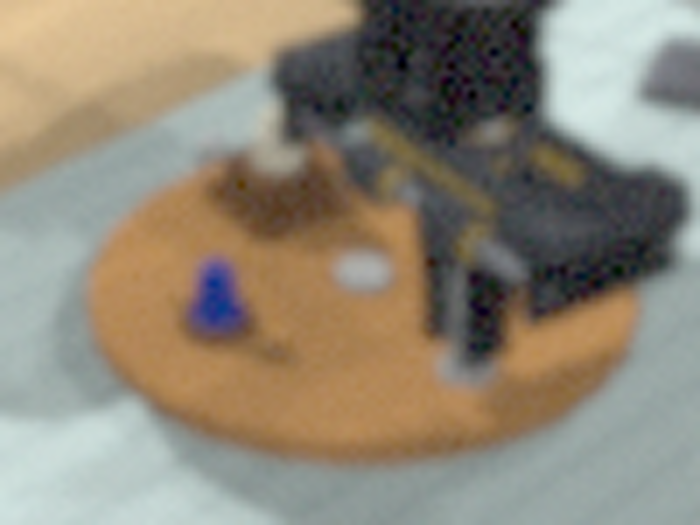

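View pics/k2.png

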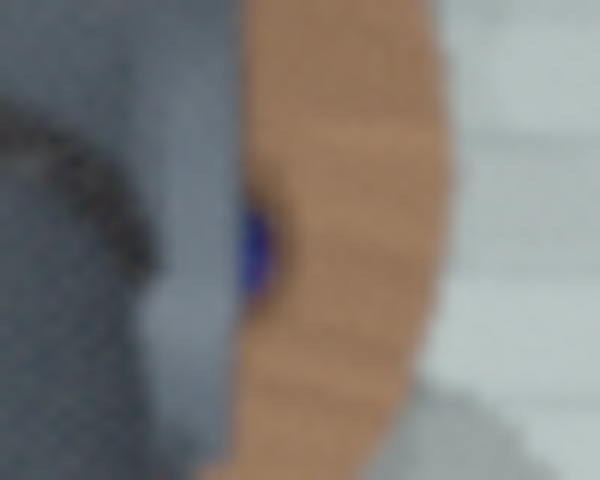

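Run:
```python
from ov import *
from scipy.optimize import least_squares
Q=np.array([(.5565,.2063),(.5942,.1891),(.6249,.1373),(.625,.1081),(.6236,.102)])
r=least_squares(lambda c:np.hypot(*(Q-c).T)-.085,[.54,.122]);print(r.x,r.fun)
d=Q-r.x;print(np.degrees(np.arctan2(d[:,1],d[:,0])))
p=viewer.camera("scene");im=p["img"].astype(float)[...,::-1]
im=(255*(im/255)**.6).clip(0,255).astype(np.uint8)
o=(225,150);s=12
b=[cv2.resize(im[150:200,225:275],None,fx=s,fy=s,interpolation=cv2.INTER_CUBIC) for _ in range(2)]
h=np.array([.5416,.1212])
a=165.7;c=h+.075*np.array([np.cos(np.radians(a)),np.sin(np.radians(a))])
x=b[1]
draw(x,p,o,s,sq(c,.0275,a,.051),(0,255,0)); draw(x,p,o,s,sq(c,.02,a,.068),(255,255,0))
t=np.linspace(0,6.28,30)
draw(x,p,o,s,[np.r_[c+.011*np.array([np.cos(k),np.sin(k)]),.068] for k in t],(0,0,255))
draw(x,p,o,s,[np.r_[c,.068],np.r_[c,.094]],(0,0,255))
pt=h+.1415*np.array([np.cos(np.radians(a)),np.sin(np.radians(a))])
draw(x,p,o,s,[np.r_[pt,.0],np.r_[pt,.041]],(255,0,255))
draw(x,p,o,s,[np.r_[h,.044],np.r_[pt,.044]],(255,0,255))
cv2.imwrite("pics/m1.png",b[0]);cv2.imwrite("pics/m2.png",b[1])
```

```text
[0.5411913 0.1226722] [ 1.74394954e-05 -1.42682113e-05 -2.28340919e-05  6.61331199e-05
 -3.80467498e-05]
[ 79.62643125  51.41049381   9.91214995  -9.86366699 -14.08205715]
```

View pics/m1.png

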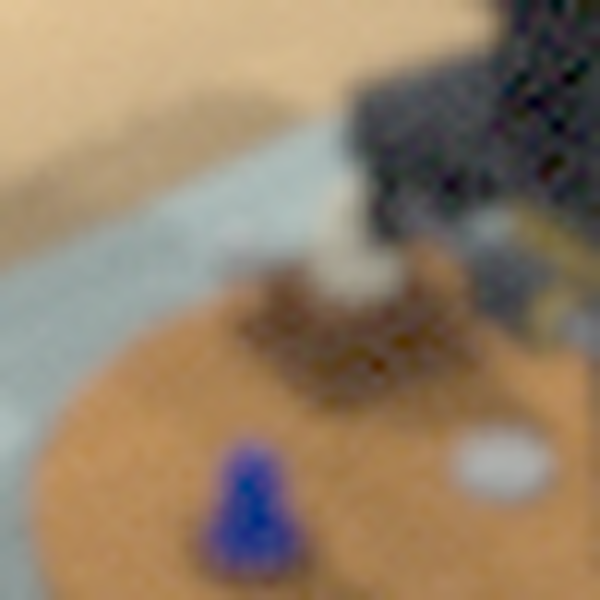

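View pics/m2.png

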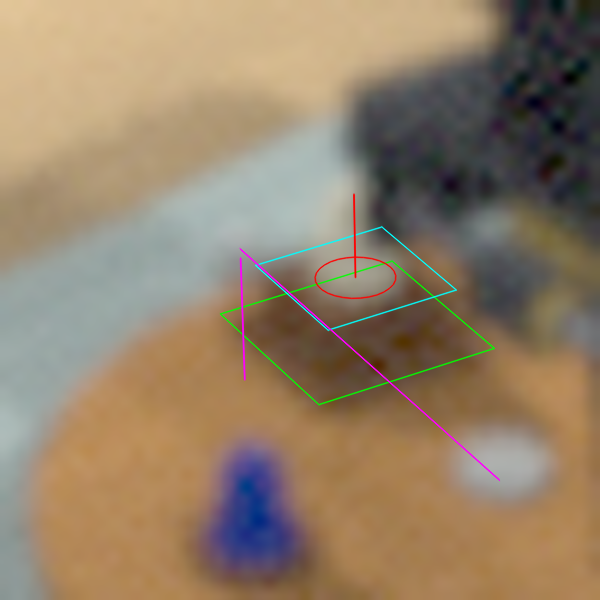

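```bash
python3 -m crank '0 0 0 -0.01 0 0 1;0 0 0 0 0 0 1;0 0 0 0 0 0 1' ;python3 - <<'E'
from h import *
P=np.array(robot.get_obs()["position"])[:2]-[.5412,.1227];print(np.linalg.norm(P),np.degrees(np.arctan2(P[1],P[0])))
p=viewer.camera("scene");save(p,"n1.png")
for n in "square_stand steel_stand glass_stand bell spool button_jar".split(): print(n,[np.round(w(p,d["at"]),3) for d in spotter.boxes_of(n,p)[:1]])
print(robot.get_obs()["ft_force"],robot.get_obs()["joint_velocities"])
P=np.array(robot.get_obs()["position"])[:2]-[.5412,.1227];print(np.linalg.norm(P),np.degrees(np.arctan2(P[1],P[0])))
E
```

```text
time: 15.3
position: [0.6236, 0.1021, 0.0567]
tool_rot: [0.768, 0.641, 0.0, -0.001]
ft_force: [-2.3, -0.6, 3.2]
grip_width: 0.0156
0.08496878905165607 -14.006500575317158
square_stand [array([0.476, 0.134, 0.065])]
steel_stand [array([ 0.511, -0.324,  0.023])]
glass_stand [array([ 0.435, -0.197,  0.02 ])]
bell [array([ 0.73 , -0.303,  0.036])]
spool [array([ 0.404, -0.082,  0.04 ])]
button_jar [array([ 0.75 , -0.115,  0.057])]
[-2.6722884  -0.88387738  3.42213532] [-0.00158883  0.00055275  0.0001011  -0.00035418  0.0005053   0.00209764]
0.08499457005624013 -14.023187186058461
```

View pics/n1.png

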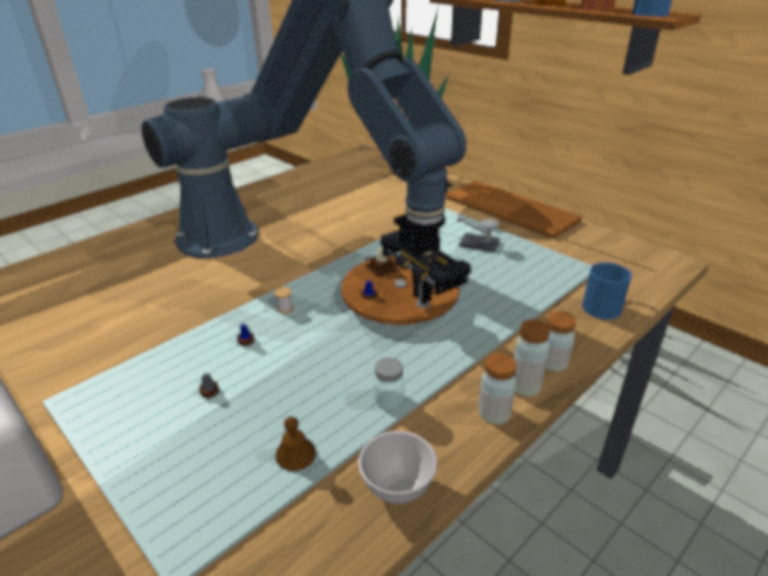

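```bash
python3 -m crank '0 0 0 -0.025 0 0 1;0 0 0 0 0 0 1;0 0 0 0 0 0 1' ;python3 - <<'E'
from h import *
P=np.array(robot.get_obs()["position"])[:2]-[.5412,.1227];a=np.degrees(np.arctan2(P[1],P[0]));print(a)
if -14.9<a<-13.8: robot.hand_in(); print("handed in")
E
```

```text
time: 16.02
position: [0.6235, 0.1016, 0.0567]
tool_rot: [0.768, 0.641, 0.001, -0.001]
ft_force: [-3.3, -0.0, 2.3]
grip_width: 0.0157
-14.35369043056513
the job is handed in; nothing more can be done
handed in
```

I gripped the square-footed stand by its plinth, lowered it into the empty pocket without meeting resistance, and let go. I then gripped the steel post and turned the carousel about 94° clockwise. I handed in at about 16 s, still holding the post with a 25 N grip.

**Carousel angle:** A circle fitted to the tool positions during the turn (residual under 0.1 mm) puts the post at -14.35°, so the pocket is at about 165.65°. The top camera put the pointer at 165.7 to 165.8°, so they agree to about 0.1°, with an uncertainty of roughly 0.3 to 0.5°. The scene camera disagreed: it put the pointer at 163.5 to 164.2° at first, while a later overlay suggested about 166.2°. I trusted the top camera, because the scene camera sees the carousel at a shallow angle.

**Pocket check after the turn:** The arm hid the pocket from the top camera at the end. The final look at the pocket and pointer was from the scene camera only. It showed the stand upright and inside the frame, next to the pointer.

**Everything else:** The steel and glass stands, bell, spool and jar were found within about 4 mm of where they started, which is the detector's accuracy. External force at the tool stayed at about 4 N or less in every reading.

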